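# Open the blade locker by its paddle latch

## Task

Open the small grey blade locker on the worktop: lift the paddle handle on its door, feeling for the point where it picks up the hidden pawl and draws it clear without straining the handle against its stop, and with the handle kept lifted swing the door open by at least 50 degrees. Do not tug the door while the pawl still holds it. Then let go so that the handle drops back home and the door stands open, and leave the bottle, beaker and dish beside it undisturbed.

Things in the scene. Friction and masses are not known exactly. Their poses are not given: they have to be found in the camera images.
- locker: grey painted sheet-metal locker, 90 deep (x) x 140 wide (y) x 170 high, bolted down; origin at the centre of its underside; its door is on its own -x side; +y is the hinge side
- locker_door (a joint): door angle, rad: 0 shut, grows as the free edge swings out towards -x of the locker, to 1.75; upright hinge; light friction (about 1 N at the handle), it stays where it is left. Shut, it has 2 mm of play before the pawl holds it
- door_hinge (a point): point on the door's upright hinge axis, 130 mm above the worktop; the axes are the door's: x through the door from its face inward, y along the door to the hinge. In this frame, whatever the door's angle, the paddle pivot lies at (-8, -95, 0) mm. The door panel is 138 wide x 165 high x 10 thick, from 0 to -138 mm along this y, and its front face is 5 mm in front of (-x of) the axis
- paddle_pivot (a point): middle of the paddle's level pivot axis (along the door's y), 3 mm in front of the door's face, 95 mm from the hinge and 130 mm above the worktop; axes as door_hinge
- paddle (a joint): paddle angle, rad: 0 level, straight out from the door; grows as its outer end is lifted; sprung back. First it turns through free play, against 2 to 3 N at the grip block, for 0.10 to 0.70 rad (differs each time, nothing shows it). Then it picks up the pawl: the pull rises at once by about 4 N, then slowly by 2 N. The pawl is clear 0.22 rad after the pick-up; the solid stop is 0.38 rad after it
- paddle_bar (a point): centre of the dark steel grip block on the paddle's outer end, 60 mm from the pivot axis: 16 (out from the door) x 36 (along the door's y) x 14 high, with flat ends; it swivels freely on a pin along the door's y, so that it stays level in the hand while the paddle turns; pinched at its ends it may creep 1 or 2 mm under load. The stem behind it is 20 wide, 5 thick. Clear for 40 mm beside and below
- keeper: hidden steel bar in the locker behind which the pawl catches; it bends if the door is tugged with more than 15 N while the pawl holds; origin at its lower end
- latch_stop: hidden stop on the back of the door that ends the pawl's travel; it breaks above 20 N on it, that is about 10 N at the grip block beyond the springs' pull; origin at the paddle pivot
- bottle: brown bottle, 60 diameter x 118 high, beside the locker's free-edge side, about 140 mm from the locker's middle; origin under its middle
- beaker: clear beaker, 56 diameter x 68 high, beside the locker's hinge side; origin under its middle
- dish: clear dish, 61 diameter x 15 high, lying in front of the locker to the hinge side, outside the door's sweep to 90 degrees; origin under its middle

How it is judged:
By the outcome, as a careful person would: the job done as asked, in the order asked, and still so for the second after the job is handed in, with the robot touching nothing.
It also fails if it takes over 64 s, if anything falls off the work surface, if the arm or the gripper's body presses on something with over 40 N, if the wrist force passes 120 N, or if a joint passes its speed limit or range.

## Robot

A 6-joint arm with a two-finger parallel gripper is mounted at the origin on a cart in front of the work surface, level with it; the furniture and walls round the work are solid. World frame = base frame: x ahead of the robot, y to its left, z up, the work surface at z = 0. Lengths are in m, angles in degrees, forces in N, time in s.
With the tool pointing down it reaches from about 0.25 to 0.725 m from the base axis. Payload 9.7 kg.
Tool frame: the origin (TCP) lies at the very end of the fingers, on their centre line; the grasp point (between the pads) lies grasp_offset behind it (grasp_offset is the distance from the TCP to the grasp point, in m); z points along the fingers, y is the line along which they close (so a half turn about z gives the same grasp; the last joint's range is limited). The gripper opens to 85 mm and grips with 20 to 120 N. Pads are 22 mm wide; open, the fingers measure 114 mm over their backs; the gripper's body (76 mm by 85 mm) begins 54 mm behind the grasp point. The pads swing forward as they close: fully open they stand 13 mm farther back than shut.
Start: joints at [63.369, 4.979, 10.078, 95.1, 0, 90], TCP at [0.247, 0.492, 0.231] pointing down, gripper open.
Joint ranges: [-179.16, 179.16], [-48.56, 103.87], [-65.8, 70.77], [-126.05, 130.52], [-82.76, 87.17], [-180, 180]. Speed limits (degrees/s): [127.2, 127.2, 147.25, 180, 180, 180].

## Interface

Orientations are given as [roll, pitch, yaw] about the fixed x, y, z axes, in that order (R = Rz(yaw) Ry(pitch) Rx(roll)).
In Python, from workcell import get_obs, camera, calibration, job_done, recognise, cut_out, mark_of, grasp_offset gives the robot as it stands.
- The arm moves only by the tool servo_tool, never from a script. Its argument "moves" is a list of rows, each a list of 3 entries, a list of its own where there are three numbers: the turn, a rotation vector about the tool's x, y, z in degrees, then the shift along the tool's x, y, z in m, then the opening in per cent of the stroke, from 0 (shut) to 100 (fully open). In form: [[[ax, ay, az], [x, y, z], claw], ...]. A call has 1 to 12 rows; each row shifts and turns the commanded pose from where the row before left it, along the tool's axes as they then stand; what a row does not reach is not made up. A row lasts 1/10 s, in which the tool goes at most 50 mm and 8.59 degrees, less where a joint would pass 70% of its speed; a pose out of reach is approached as far as the arm can. A call is refused whole if a number of a shift passes 0.05 or a number of a turn 8.59, either way. A call with a gripper value outside its range is refused whole. The fingers move at their own pace and stop on an object; "force" is the grip in N (left out, the last holds). Time passes only in rows, so rows that do not move let the fingers close. It gives the time, the measured TCP pose, the force, the opening and the grip force at its end, in the units of the state.
- get_obs(): the state, without advancing time (a new reading comes with each control period).
- camera(name): name is "side" or "top" or "wrist"; returns (picture, depth): 400x640x3 uint8, red, green, blue; 400x640 float32, m along the optical axis (not along the pixel's ray), 0 where there is no reading.
- calibration(name): a dict with "camera_matrix" (3x3 intrinsics, pixels), "dist" ([k1, k2, p1, p2, k3] as OpenCV has them; the pictures are not rectified), "R" (3x3) and "t" (3): a world point X has camera coordinates R X + t. Camera axes: x right, y down, z forward; pixel columns grow to the right and rows downward; lengths in m; the calibration is good to about 2 mm. A picture is of the moment at which its call begins: read the wrist's pose just before it. calibration takes no time and is no camera call; for the wrist camera it gives the pose at the moment of the call.
- job_done(): hands the job in; it is judged then, once.
Trained networks look in the newest picture that a camera, given by its name, has taken for a name from the list of things; names that differ only in an ending like _2 or _b are one class to them, and where a whole thing is asked for, a point or a joint stands for the part that bears it (a point fixed in the world has none). Each returns a list of dicts, best first, with "score" (0 to 1); they miss things now and then, are a little off and sometimes report something else, mostly with a low value. They report only what shows in the picture. A call takes as long as a camera call.
- recognise(name, camera): "xyz" ([x, y, z] in m, in the coordinates of the camera as it stood for that picture, good to about 4 mm: the middle of the surface that is visible of it).
- cut_out(name, camera): "mask" (400x640 bool, what is visible of it).
- mark_of(name, camera): "xyz" ([x, y, z] in m, in the coordinates of the camera as it stood for that picture, good to about 4 mm: a listed point, or the origin of a listed thing).
The state is a dict: "time": time; "q": joint angles; "qd": joint speeds; "joint_efforts": joint torques, N m; "ee_pos": TCP position; "tcp_rot": TCP orientation; "wrist_force": force on the tool from outside, world axes, zero at the start; "torque": the same for the moment, N m; "opening": finger opening in m; "grasp_force": force on a finger pad.
Only numpy, scipy, OpenCV 4.12 (cv2) and the standard library are available. Lean on these libraries where they do the work, as an engineer would, in place of code of your own. Each camera call takes 0.05 s, during which the arm holds its last target. There are 200 camera calls.

## Working session

There is one attempt and no reset: what is moved stays moved. The work goes in short steps, Python scripts to look and compute and a tool call to move; the robot and the scene stay as the last step left them, time stands still between calls to the robot, and variables do not carry over. Pictures are saved under pics/ and viewed, at most 10 in all, crops included, and the job is handed in when it is done.

Besides the shell and the picture viewer there is one more tool, called after "Request:" in YAML: its name, and indented under it one key for each argument. servo_tool: Moves the arm, as the interface text tells. Its arguments: {"type":"object","properties":{"moves":{"type":"array"},"force":{"type":"number"}},"required":["moves"]}

```bash
mkdir -p pics; cat > h.py <<'E'
import numpy as np, cv2
from workcell import *
def look(cam,fn=None):
    p,d=camera(cam); c=calibration(cam)
    if fn: cv2.imwrite('pics/'+fn,p[:,:,::-1])
    return p,d,c
def w(c,x): return np.array(c['R']).T@(np.array(x)-np.array(c['t']))
def f(f_,n,cam,c):
    r=f_(n,cam)
    return [(np.round(w(c,a['xyz']),4).tolist(),round(a['score'],2)) for a in r[:2]]
E
python3 - <<'E'
from h import *
o=get_obs(); print({k:np.round(v,3).tolist() for k,v in o.items()}, grasp_offset)
for cam in ['side','top']:
    p,d,c=look(cam,cam+'0.png')
    print(cam,'pos',w(c,[0,0,0]))
    for n in ['locker','door_hinge','paddle_pivot','paddle_bar','bottle','beaker','dish']:
        print(n,f(mark_of,n,cam,c))
E
```

```text
{'time': 0.0, 'q': [63.371, 5.012, 10.035, 95.098, 0.001, 89.998], 'qd': [0.026, 0.052, -0.053, 0.015, -0.093, 0.045], 'joint_efforts': [0.001, -52.039, 46.48, 0.016, 0.0, 0.0], 'ee_pos': [0.246, 0.491, 0.231], 'tcp_rot': [-179.925, -0.002, 153.373], 'wrist_force': [0.493, -0.315, -0.566], 'torque': [-0.037, 0.047, -0.021], 'grasp_force': 0.0, 'opening': 0.085} 0.0187
side pos [ 0.30289749 -0.64245779  0.73546834]
locker [([0.589, 0.1185, -0.0004], 0.93)]
door_hinge [([0.5444, 0.1902, 0.1316], 0.76)]
paddle_pivot [([0.5164, 0.1027, 0.1341], 0.73)]
paddle_bar [([0.4624, 0.1086, 0.1276], 0.63)]
bottle [([0.5443, -0.0261, -0.0028], 0.68)]
beaker [([0.4618, 0.1103, 0.128], 0.45)]
dish [([0.4983, 0.2819, 0.0027], 0.54)]
top pos [0.42008652 0.06467238 0.95522498]
locker [([0.5852, 0.1174, 0.004], 0.73)]
door_hinge [([0.5474, 0.1956, 0.1289], 0.82), ([0.5029, 0.2771, 0.0019], 0.23)]
paddle_pivot [([0.5231, 0.1029, 0.1343], 0.71), ([0.544, -0.0257, -0.0039], 0.61)]
paddle_bar [([0.4676, 0.112, 0.1279], 0.85)]
bottle [([0.5459, -0.0237, -0.0027], 0.71)]
beaker [([0.6179, 0.2515, 0.0016], 0.8)]
dish [([0.4972, 0.2787, -0.0009], 0.66)]
```

View pics/side0.png

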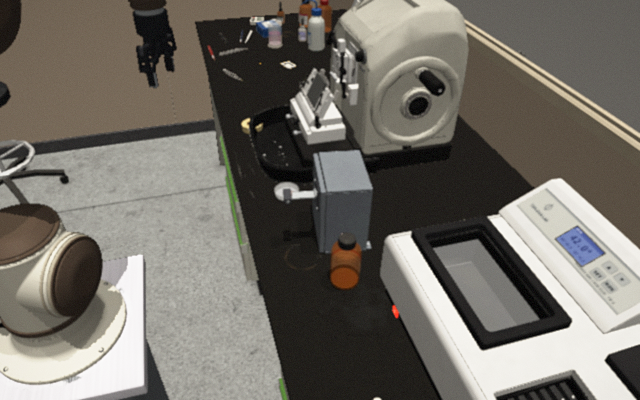

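View pics/top0.png

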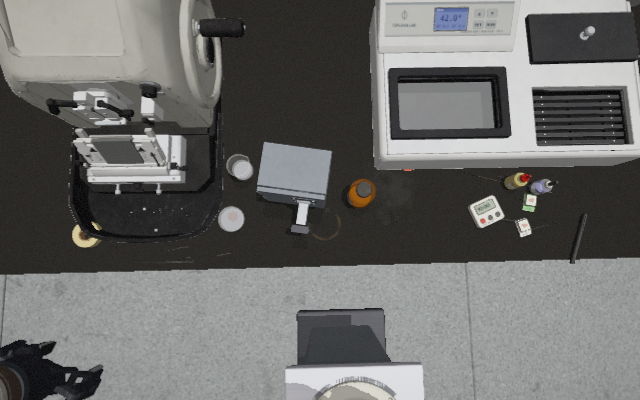

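The side view shows the locker at about (340,200) with the paddle bar at about (286,190). In the top view the bar is at (299,229), and the door front edge runs from (257,193) to (325,207). The locker yaw is therefore about -10°. Next I'll move above the bar with the tool pointing down.

Request:
servo_tool:
  moves:
    - [[0,0,-8.3],[0,0,0],100]
    - [[0,0,-8.3],[0,0,0],100]
    - [[0,0,0],[-0.026,-0.034,0],100]
    - [[0,0,0],[-0.026,-0.034,0],100]
    - [[0,0,0],[-0.026,-0.034,0],100]
    - [[0,0,0],[-0.026,-0.034,0],100]
    - [[0,0,0],[-0.026,-0.034,0],100]
    - [[0,0,0],[-0.026,-0.034,0],100]
    - [[0,0,0],[-0.026,-0.034,0],100]
    - [[0,0,0],[-0.026,-0.034,0],100]
    - [[0,0,0],[-0.026,-0.034,0],100]
    - [[0,0,0],[-0.026,-0.034,0],100]

```text
time: 2.0
ee_pos: [0.4439, 0.1099, 0.2316]
tcp_rot: [180.0, 0.0, 170.0]
wrist_force: [0.7, 1.1, 0.3]
opening: 0.0851
grasp_force: 0.0
```

Request:
servo_tool:
  moves:
    - [[0,0,0],[0,0,0],100]
    - [[0,0,0],[0,0,0],100]
    - [[0,0,0],[0,0,0],100]

```text
time: 2.3
ee_pos: [0.4431, 0.1121, 0.2313]
tcp_rot: [180.0, -0.0, 170.0]
wrist_force: [-0.5, 0.7, 0.3]
opening: 0.0854
grasp_force: 0.0
```

```bash
python3 - <<'E'
from h import *
o=get_obs(); print({k:np.round(o[k],4).tolist() for k in ['time','q','ee_pos','tcp_rot','wrist_force']})
p,d,c=look('wrist','w1.png')
for n in ['locker','door_hinge','paddle_pivot','paddle_bar']:
    print(n,f(mark_of,n,'wrist',c))
K=np.array(c['camera_matrix'])
for n in ['paddle_bar','paddle','locker_door']:
  for r in cut_out(n,'wrist')[:1]:
    m=r['mask']&(d>0); v,u=np.nonzero(m)
    if len(u)<20: print(n,'few');continue
    z=d[v,u]; xy=cv2.undistortPoints(np.float32(np.c_[u,v])[:,None],K,np.array(c['dist']))[:,0]
    P=(np.c_[xy*z[:,None],z]-c['t'])@np.array(c['R'])
    np.save(n+'.npy',P)
    print(n,r['score'],len(u),u.min(),u.max(),v.min(),v.max(),np.percentile(P,[2,50,98],axis=0).round(4).tolist())
    top=P[P[:,2]>np.percentile(P[:,2],98)-.006][:,:2].astype(np.float32)
    print(cv2.minAreaRect(top))
E
```

```text
{'time': 2.3, 'q': [14.1885, -7.6783, -2.3309, 95.3486, 0.0164, 24.1998], 'ee_pos': [0.4431, 0.1121, 0.2313], 'tcp_rot': [179.9855, -0.0078, 169.9887], 'wrist_force': [-0.5039, 0.7069, 0.3396]}
locker [([0.5814, 0.1171, 0.0026], 0.98)]
door_hinge []
paddle_pivot [([0.516, 0.1018, 0.1273], 0.87)]
paddle_bar [([0.4674, 0.116, 0.1345], 0.69)]
paddle_bar 0.77 2102 301 342 208 280 [[0.4538, 0.0909, 0.0884], [0.4812, 0.1081, 0.1339], [0.5237, 0.1283, 0.1385]]
((0.4889313876628876, 0.10756650567054749), (0.03625895455479622, 0.06977403163909912), 79.79309844970703)
paddle 0.97 2024 301 342 208 279 [[0.4539, 0.0934, 0.1277], [0.4796, 0.1083, 0.1339], [0.5215, 0.1284, 0.1385]]
((0.48863834142684937, 0.10758184641599655), (0.036256927996873856, 0.06920783966779709), 79.70964050292969)
locker_door 0.56 11276 273 409 208 313 [[0.4569, 0.063, 0.0162], [0.5277, 0.12, 0.1334], [0.5406, 0.1876, 0.1693]]
((0.5039924383163452, 0.11115171015262604), (0.10417870432138443, 0.10963135212659836), 10.460636138916016)
```

View pics/w1.png

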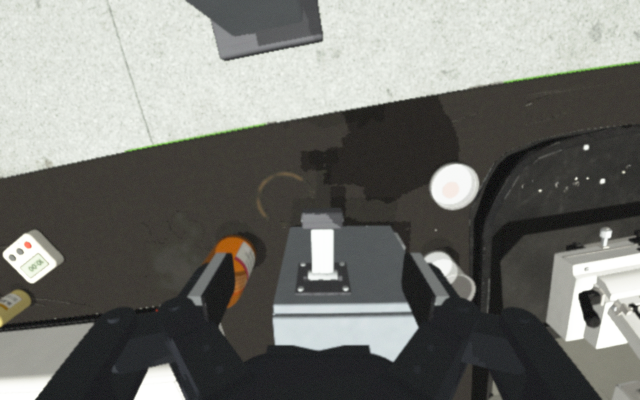

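The wrist view shows the grip block at about (322,219) and the stem at (322,250). The fitted rectangle gives yaw -10.2°, block centre at about (0.464, 0.112, 0.130) and hinge at about (0.548, 0.194). Those agree with the given sizes, so I'll descend and pinch.

Request:
servo_tool:
  moves:
    - [[0,0,0],[-0.01,0.002,0],100]
    - [[0,0,0.2],[-0.0106,0.0018,0.01],100]
    - [[0,0,0],[0,0,0.02],100]
    - [[0,0,0],[0,0,0.02],100]
    - [[0,0,0],[0,0,0.02],100]
    - [[0,0,0],[0,0,0.02],80]
    - [[0,0,0],[0,0,0.02],70]
    - [[0,0,0],[0,0,0.01],70]
    - [[0,0,0],[0,0,0],70]
    - [[0,0,0],[0,0,0],70]

```text
time: 3.7
ee_pos: [0.4647, 0.1117, 0.1116]
tcp_rot: [180.0, 0.0, 169.8]
wrist_force: [-0.1, -0.1, -0.4]
opening: 0.0597
grasp_force: 0.0
```

```bash
python3 - <<'E'
from h import *
p,d,c=look('wrist'); 
cv2.imwrite('pics/w2.png',cv2.resize(p[130:330,200:460,::-1],None,fx=3,fy=3))
print(f(mark_of,'paddle_bar','wrist',c),f(mark_of,'paddle_pivot','wrist',c),get_obs()['opening'])
E
```

```text
[([0.4674, 0.1162, 0.1346], 0.68)] [] 0.05996491538152307
```

View pics/w2.png

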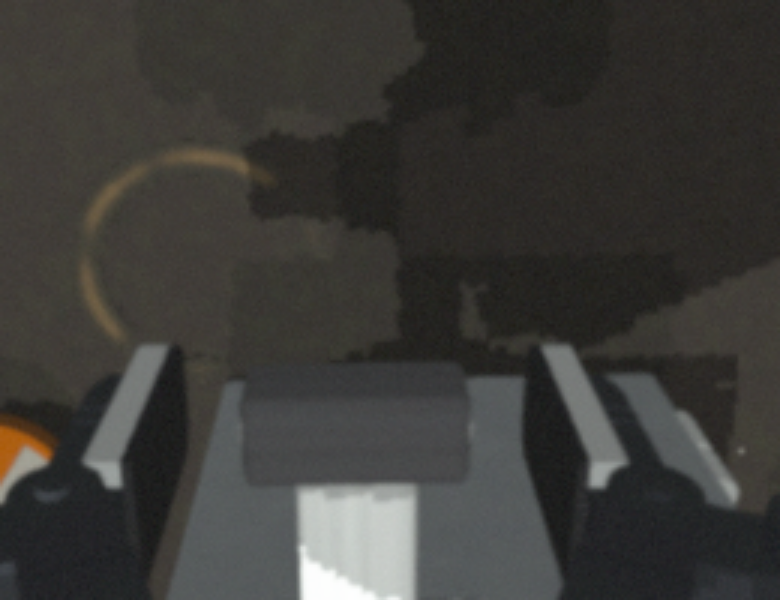

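The block spans columns 243–468 of the crop, centred between the pads at 185 and 525, so I'll close on it.

Request:
servo_tool:
  moves:
    - [[0,0,0],[0,0,0],45]
    - [[0,0,0],[0,0,0],40]
    - [[0,0,0],[0,0,0],30]
    - [[0,0,0],[0,0,0],20]
    - [[0,0,0],[0,0,0],20]
    - [[0,0,0],[0,0,0],20]
    - [[0,0,0],[0,0,0],20]
    - [[0,0,0],[0,0,0],20]
  force: 70

```text
time: 4.65
ee_pos: [0.4646, 0.1118, 0.1117]
tcp_rot: [180.0, 0.0, 169.8]
wrist_force: [1.3, -0.5, 6.2]
opening: 0.0345
grasp_force: 69.3
```

Request:
servo_tool:
  moves:
    - [[0,0,0],[0,0,-0.001],20]
    - [[0,0,0],[0,0,-0.001],20]
    - [[0,0,0],[0,0,0],20]
    - [[0,0,0],[0,0,0],20]

```text
time: 5.05
ee_pos: [0.4643, 0.1118, 0.1129]
tcp_rot: [180.0, -0.0, 169.8]
wrist_force: [3.1, 2.0, -2.3]
opening: 0.0346
grasp_force: 69.8
```

Request:
servo_tool:
  moves:
    - [[0,0,0],[0,0,-0.001],20]
    - [[0,0,0],[0,0,-0.001],20]
    - [[0,0,0],[0,0,0],20]
    - [[0,0,0],[0,0,0],20]

```text
time: 5.45
ee_pos: [0.4643, 0.1118, 0.1153]
tcp_rot: [180.0, 0.0, 169.8]
wrist_force: [2.7, 3.3, -2.6]
opening: 0.0344
grasp_force: 69.8
```

Request:
servo_tool:
  moves:
    - [[0,0,0],[-0.0002,0,-0.001],20]
    - [[0,0,0],[-0.0002,0,-0.001],20]
    - [[0,0,0],[0,0,0],20]
    - [[0,0,0],[0,0,0],20]

```text
time: 5.85
ee_pos: [0.4645, 0.1117, 0.1173]
tcp_rot: [180.0, -0.0, 169.8]
wrist_force: [1.4, 4.1, -2.5]
opening: 0.0346
grasp_force: 69.8
```

Request:
servo_tool:
  moves:
    - [[0,0,0],[-0.0002,0,-0.001],20]
    - [[0,0,0],[-0.0002,0,-0.001],20]
    - [[0,0,0],[0,0,0],20]
    - [[0,0,0],[0,0,0],20]

```text
time: 6.25
ee_pos: [0.4649, 0.1115, 0.1193]
tcp_rot: [-180.0, -0.0, 169.8]
wrist_force: [0.8, 4.2, -2.2]
opening: 0.0346
grasp_force: 69.8
```

Request:
servo_tool:
  moves:
    - [[0,0,0],[-0.0002,0,-0.001],20]
    - [[0,0,0],[-0.0002,0,-0.001],20]
    - [[0,0,0],[0,0,0],20]
    - [[0,0,0],[0,0,0],20]

```text
time: 6.65
ee_pos: [0.4652, 0.1115, 0.1212]
tcp_rot: [-180.0, -0.0, 169.8]
wrist_force: [-2.4, 4.1, -2.0]
opening: 0.0347
grasp_force: 69.9
```

Request:
servo_tool:
  moves:
    - [[0,0,0],[0.0001,0.0003,-0.001],20]
    - [[0,0,0],[0.0001,0.0003,-0.001],20]
    - [[0,0,0],[0,0,0],20]
    - [[0,0,0],[0,0,0],20]

```text
time: 7.05
ee_pos: [0.4655, 0.1117, 0.1233]
tcp_rot: [-180.0, 0.0, 169.7]
wrist_force: [0.5, -1.1, -2.0]
opening: 0.0345
grasp_force: 69.9
```

Request:
servo_tool:
  moves:
    - [[0,0,0],[-0.0002,0,-0.001],20]
    - [[0,0,0],[-0.0002,0,-0.001],20]
    - [[0,0,0],[0,0,0],20]
    - [[0,0,0],[0,0,0],20]

```text
time: 7.45
ee_pos: [0.4658, 0.1118, 0.1253]
tcp_rot: [-180.0, 0.0, 169.8]
wrist_force: [-0.6, -4.1, -2.3]
opening: 0.0346
grasp_force: 70.0
```

Request:
servo_tool:
  moves:
    - [[0,0,0],[-0.0002,0,-0.001],20]
    - [[0,0,0],[-0.0002,0,-0.001],20]
    - [[0,0,0],[0,0,0],20]
    - [[0,0,0],[0,0,0],20]

```text
time: 7.85
ee_pos: [0.4661, 0.1119, 0.1273]
tcp_rot: [-180.0, -0.0, 169.8]
wrist_force: [-0.7, -3.3, -2.6]
opening: 0.0348
grasp_force: 70.0
```

Request:
servo_tool:
  moves:
    - [[0,0,0],[-0.0003,-0.0002,-0.001],20]
    - [[0,0,0],[-0.0003,0,-0.001],20]
    - [[0,0,0],[0,0,0],20]
    - [[0,0,0],[0,0,0],20]

```text
time: 8.25
ee_pos: [0.4667, 0.1117, 0.1293]
tcp_rot: [180.0, -0.0, 169.8]
wrist_force: [-0.4, -2.8, -2.9]
opening: 0.0345
grasp_force: 70.0
```

Request:
servo_tool:
  moves:
    - [[0,0,0],[-0.0003,0,-0.001],20]
    - [[0,0,0],[-0.0003,0,-0.001],20]
    - [[0,0,0],[0,0,0],20]
    - [[0,0,0],[0,0,0],20]

```text
time: 8.65
ee_pos: [0.4673, 0.1116, 0.1314]
tcp_rot: [180.0, 0.0, 169.8]
wrist_force: [-1.8, -1.9, -2.4]
opening: 0.0348
grasp_force: 70.1
```

Request:
servo_tool:
  moves:
    - [[0,0,0],[-0.0003,0,-0.001],20]
    - [[0,0,0],[-0.0003,0,-0.001],20]
    - [[0,0,0],[0,0,0],20]
    - [[0,0,0],[0,0,0],20]

```text
time: 9.05
ee_pos: [0.468, 0.1115, 0.1334]
tcp_rot: [180.0, 0.0, 169.8]
wrist_force: [-1.0, -3.0, -2.2]
opening: 0.0347
grasp_force: 70.0
```

Request:
servo_tool:
  moves:
    - [[0,0,0],[-0.0004,0,-0.001],20]
    - [[0,0,0],[-0.0004,0,-0.001],20]
    - [[0,0,0],[0,0,0],20]
    - [[0,0,0],[0,0,0],20]

```text
time: 9.45
ee_pos: [0.4688, 0.1113, 0.1354]
tcp_rot: [180.0, 0.0, 169.8]
wrist_force: [-0.3, -0.7, -2.1]
opening: 0.0344
grasp_force: 70.0
```

Request:
servo_tool:
  moves:
    - [[0,0,0],[-0.0004,0,-0.001],20]
    - [[0,0,0],[-0.0004,0,-0.001],20]
    - [[0,0,0],[0,0,0],20]
    - [[0,0,0],[0,0,0],20]

```text
time: 9.85
ee_pos: [0.4696, 0.1112, 0.1374]
tcp_rot: [180.0, 0.0, 169.8]
wrist_force: [0.3, -1.0, -2.7]
opening: 0.0345
grasp_force: 70.0
```

Request:
servo_tool:
  moves:
    - [[0,0,0],[-0.0005,0,-0.001],20]
    - [[0,0,0],[-0.0005,0,-0.001],20]
    - [[0,0,0],[0,0,0],20]
    - [[0,0,0],[0,0,0],20]

```text
time: 10.25
ee_pos: [0.4705, 0.111, 0.1393]
tcp_rot: [180.0, 0.0, 169.8]
wrist_force: [0.6, -1.5, -3.2]
opening: 0.0346
grasp_force: 70.0
```

Request:
servo_tool:
  moves:
    - [[0,0,0],[-0.0005,0,-0.001],20]
    - [[0,0,0],[-0.0005,0,-0.001],20]
    - [[0,0,0],[0,0,0],20]
    - [[0,0,0],[0,0,0],20]

```text
time: 10.65
ee_pos: [0.4715, 0.1108, 0.1413]
tcp_rot: [180.0, 0.0, 169.8]
wrist_force: [0.7, 0.3, -3.4]
opening: 0.0345
grasp_force: 70.0
```

Request:
servo_tool:
  moves:
    - [[0,0,0],[-0.0006,0,-0.001],20]
    - [[0,0,0],[-0.0006,0,-0.001],20]
    - [[0,0,0],[0,0,0],20]
    - [[0,0,0],[0,0,0],20]

```text
time: 11.05
ee_pos: [0.4726, 0.1107, 0.1433]
tcp_rot: [180.0, 0.0, 169.8]
wrist_force: [-0.3, -0.2, -3.7]
opening: 0.0345
grasp_force: 70.0
```

Request:
servo_tool:
  moves:
    - [[0,0,0],[-0.0006,0,-0.001],20]
    - [[0,0,0],[-0.0006,0,-0.001],20]
    - [[0,0,0],[0,0,0],20]
    - [[0,0,0],[0,0,0],20]

```text
time: 11.45
ee_pos: [0.4739, 0.1104, 0.1453]
tcp_rot: [180.0, 0.0, 169.8]
wrist_force: [0.9, 0.3, -4.4]
opening: 0.0346
grasp_force: 70.0
```

Request:
servo_tool:
  moves:
    - [[0,0,0],[-0.0007,0,-0.001],20]
    - [[0,0,0],[0,0,0],20]
    - [[0,0,0],[0,0,0],20]

```text
time: 11.75
ee_pos: [0.4745, 0.1103, 0.1463]
tcp_rot: [180.0, 0.0, 169.8]
wrist_force: [1.6, 0.4, -2.8]
opening: 0.0344
grasp_force: 70.0
```

Request:
servo_tool:
  moves:
    - [[0,0,0],[-0.0007,0,-0.001],20]
    - [[0,0,0],[0,0,0],20]
    - [[0,0,0],[0,0,0],20]

```text
time: 12.05
ee_pos: [0.4752, 0.1102, 0.1473]
tcp_rot: [180.0, 0.0, 169.8]
wrist_force: [1.5, 0.5, -3.3]
opening: 0.0342
grasp_force: 70.0
```

Request:
servo_tool:
  moves:
    - [[0,0,0],[-0.0007,0,-0.001],20]
    - [[0,0,0],[0,0,0],20]
    - [[0,0,0],[0,0,0],20]

```text
time: 12.35
ee_pos: [0.4759, 0.11, 0.1483]
tcp_rot: [180.0, -0.0, 169.8]
wrist_force: [1.8, -0.5, -4.3]
opening: 0.0347
grasp_force: 70.0
```

Request:
servo_tool:
  moves:
    - [[0,0,0],[-0.0008,0,-0.001],20]
    - [[0,0,0],[0,0,0],20]
    - [[0,0,0],[0,0,0],20]

```text
time: 12.65
ee_pos: [0.4765, 0.1099, 0.1491]
tcp_rot: [-180.0, -0.0, 169.8]
wrist_force: [-0.2, 0.4, -5.7]
opening: 0.0344
grasp_force: 70.3
```

Request:
servo_tool:
  moves:
    - [[0,0,0],[-0.0008,0,-0.001],20]
    - [[0,0,0],[0,0,0],20]
    - [[0,0,0],[0,0,0],20]

```text
time: 12.95
ee_pos: [0.4773, 0.1098, 0.1501]
tcp_rot: [-180.0, -0.0, 169.8]
wrist_force: [0.3, 1.4, -7.4]
opening: 0.0348
grasp_force: 70.4
```

Request:
servo_tool:
  moves:
    - [[0,0,0],[-0.0008,0,-0.001],20]
    - [[0,0,0],[0,0,0],20]
    - [[0,0,0],[0,0,0],20]

```text
time: 13.25
ee_pos: [0.4782, 0.1096, 0.1512]
tcp_rot: [-180.0, -0.0, 169.8]
wrist_force: [1.2, 0.5, -6.7]
opening: 0.0345
grasp_force: 70.4
```

Request:
servo_tool:
  moves:
    - [[0,0,0],[-0.0008,0,-0.0009],20]
    - [[0,0,0],[-0.0008,0,-0.0009],20]
    - [[0,0,0],[0,0,0],20]
    - [[0,0,0],[0,0,0],20]

```text
time: 13.65
ee_pos: [0.4798, 0.1093, 0.1531]
tcp_rot: [180.0, 0.0, 169.8]
wrist_force: [0.0, 0.9, -8.7]
opening: 0.0344
grasp_force: 70.4
```

Request:
servo_tool:
  moves:
    - [[0,0,0],[-0.0008,0,-0.0009],20]
    - [[0,0,0],[-0.0008,0,-0.0009],20]
    - [[0,0,0],[0,0,0],20]
    - [[0,0,0],[0,0,0],20]

```text
time: 14.05
ee_pos: [0.4814, 0.109, 0.1548]
tcp_rot: [-180.0, 0.0, 169.8]
wrist_force: [0.4, 1.7, -9.4]
opening: 0.0343
grasp_force: 70.5
```

Request:
servo_tool:
  moves:
    - [[0,0,0],[-0.0009,0,-0.0008],20]
    - [[0,0,0],[-0.0008,0,-0.0008],20]
    - [[0,0,0],[0,0,0],20]
    - [[0,0,0],[0,0,0],20]

```text
time: 14.45
ee_pos: [0.4831, 0.1087, 0.1565]
tcp_rot: [180.0, -0.0, 169.8]
wrist_force: [0.7, 1.5, -10.5]
opening: 0.0347
grasp_force: 70.6
```

Request:
servo_tool:
  moves:
    - [[0,0,0],[-0.0009,0,-0.0008],20]
    - [[0,0,0],[-0.0009,0,-0.0008],20]
    - [[0,0,0],[0,0,0],20]
    - [[0,0,0],[0,0,0],20]

```text
time: 14.85
ee_pos: [0.4848, 0.1084, 0.1581]
tcp_rot: [180.0, -0.0, 169.8]
wrist_force: [0.3, 2.8, -11.6]
opening: 0.0347
grasp_force: 70.6
```

Request:
servo_tool:
  moves:
    - [[0,0,0],[-0.0009,0,-0.0008],20]
    - [[0,0,0],[-0.0009,0,-0.0008],20]
    - [[0,0,0],[0,0,0],20]
    - [[0,0,0],[0,0,0],20]

```text
time: 15.25
ee_pos: [0.4867, 0.1081, 0.1596]
tcp_rot: [180.0, -0.0, 169.8]
wrist_force: [0.8, 2.3, -12.0]
opening: 0.0344
grasp_force: 70.8
```

Request:
servo_tool:
  moves:
    - [[0,0,0],[-0.001,0,-0.0007],20]
    - [[0,0,0],[-0.0009,0,-0.0007],20]
    - [[0,0,0],[0,0,0],20]
    - [[0,0,0],[0,0,0],20]

```text
time: 15.65
ee_pos: [0.4885, 0.1078, 0.161]
tcp_rot: [180.0, -0.0, 169.8]
wrist_force: [0.9, 3.7, -13.1]
opening: 0.0345
grasp_force: 70.8
```

```bash
python3 - <<'E'
from h import *
F=[]
for i in range(6):
    p,d,c=look('wrist'); F.append(np.r_[get_obs()['wrist_force']])
print(np.mean(F,0),np.std(F,0),get_obs()['ee_pos'])
cv2.imwrite('pics/w3.png',cv2.resize(p[130:330,200:460,::-1],None,fx=3,fy=3))
print(f(mark_of,'paddle_bar','wrist',c),f(mark_of,'paddle_pivot','wrist',c))
E
```

```text
[  1.19039666   3.4255511  -13.12315225] [0.43372839 0.41196159 0.59137195] [0.48848418 0.10778196 0.16107635]
[([0.489, 0.113, 0.183], 0.73)] [([0.5163, 0.1032, 0.1307], 0.9)]
```

View pics/w3.png

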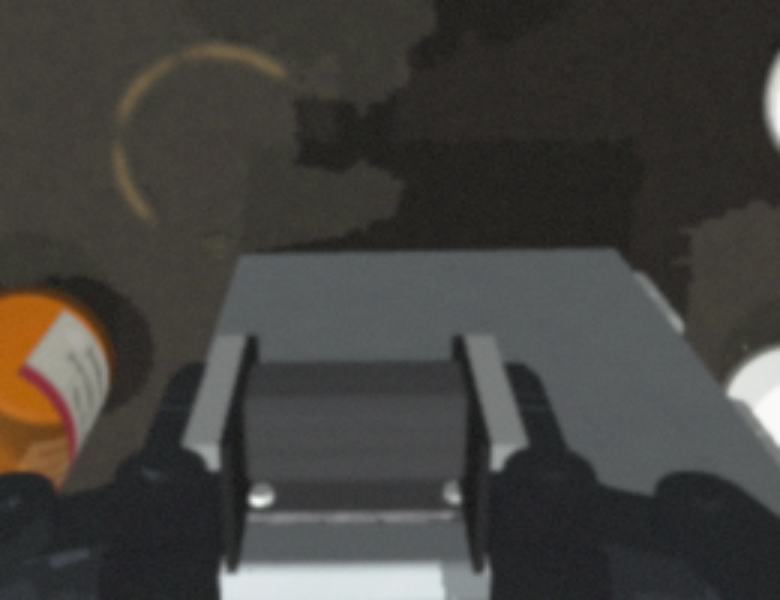

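Grip is sound: the block sits between the pads at columns 245–470. Force is about 7 N tangential, with pick-up felt at about 0.65 rad and the paddle now at about 0.94. I'll lift slightly more, then ease the door open while watching the force.

Request:
servo_tool:
  moves:
    - [[0,0,0],[-0.001,0.0001,-0.0007],20]
    - [[0,0,0],[0,0,0],20]
    - [[0,0,0],[0,0,0],20]

```text
time: 16.35
ee_pos: [0.4895, 0.1076, 0.1618]
tcp_rot: [-180.0, -0.0, 169.8]
wrist_force: [1.8, 3.2, -13.3]
opening: 0.0345
grasp_force: 70.9
```

Request:
servo_tool:
  moves:
    - [[0,0,0.6],[0.001,0.0004,0],20]
    - [[0,0,0],[0,0,0],20]
    - [[0,0,0],[0,0,0],20]

```text
time: 16.65
ee_pos: [0.4885, 0.1082, 0.1618]
tcp_rot: [-180.0, -0.0, 169.2]
wrist_force: [1.8, 2.4, -14.1]
opening: 0.0344
grasp_force: 71.0
```

Request:
servo_tool:
  moves:
    - [[0,0,0.6],[0.001,0.0004,0],20]
    - [[0,0,0],[0,0,0],20]
    - [[0,0,0],[0,0,0],20]

```text
time: 16.95
ee_pos: [0.4876, 0.1088, 0.1618]
tcp_rot: [-180.0, 0.0, 168.6]
wrist_force: [1.7, 2.7, -13.5]
opening: 0.0346
grasp_force: 71.0
```

Request:
servo_tool:
  moves:
    - [[0,0,0.6],[0.001,0.0004,0],20]
    - [[0,0,0],[0,0,0],20]
    - [[0,0,0],[0,0,0],20]

```text
time: 17.25
ee_pos: [0.4867, 0.1094, 0.1618]
tcp_rot: [180.0, 0.0, 168.0]
wrist_force: [1.3, 2.5, -15.2]
opening: 0.0345
grasp_force: 71.1
```

Request:
servo_tool:
  moves:
    - [[0,0,0.6],[0.001,0.0004,0],20]
    - [[0,0,0],[0,0,0],20]
    - [[0,0,0],[0,0,0],20]

```text
time: 17.55
ee_pos: [0.4858, 0.1101, 0.1618]
tcp_rot: [180.0, 0.0, 167.4]
wrist_force: [2.2, 2.6, -14.6]
opening: 0.0343
grasp_force: 71.1
```

Request:
servo_tool:
  moves:
    - [[0,0,0.6],[0.001,0.0004,0],20]
    - [[0,0,0],[0,0,0],20]
    - [[0,0,0],[0,0,0],20]

```text
time: 17.85
ee_pos: [0.4849, 0.1107, 0.1618]
tcp_rot: [180.0, -0.0, 166.8]
wrist_force: [1.3, 2.9, -13.8]
opening: 0.0345
grasp_force: 71.1
```

Request:
servo_tool:
  moves:
    - [[0,0,0.6],[0.001,0.0004,0],20]
    - [[0,0,0],[0,0,0],20]
    - [[0,0,0],[0,0,0],20]

```text
time: 18.15
ee_pos: [0.484, 0.1113, 0.1618]
tcp_rot: [180.0, -0.0, 166.2]
wrist_force: [1.5, 2.3, -14.7]
opening: 0.0342
grasp_force: 71.1
```

The door has moved 6 mm at about 2 N, past its play, so the pawl is clear. Now swing it.

Request:
servo_tool:
  moves:
    - [[0,0,1.5],[0.0025,0.0011,0],20]
    - [[0,0,1.5],[0.0025,0.0011,0],20]
    - [[0,0,1.5],[0.0025,0.0011,0],20]
    - [[0,0,1.5],[0.0025,0.0011,0],20]
    - [[0,0,1.5],[0.0025,0.0011,0],20]
    - [[0,0,1.5],[0.0025,0.0011,0],20]
    - [[0,0,0],[0,0,0],20]
    - [[0,0,0],[0,0,0],20]

```text
time: 18.95
ee_pos: [0.4718, 0.1219, 0.1619]
tcp_rot: [-180.0, 0.0, 157.2]
wrist_force: [1.0, 1.8, -13.6]
opening: 0.0343
grasp_force: 71.4
```

```bash
cat > res.py <<'E'
from h import *
o=get_obs(); P0=np.array([.4895,.1076]); P=np.array(o['ee_pos'])[:2]; yaw=o['tcp_rot'][2]; ps=np.radians(169.8-180)
R=lambda a:np.array([[np.cos(a),-np.sin(a)],[np.sin(a),np.cos(a)]])
H=P0-R(ps)@np.array([-.0424,-.095]); phi=np.radians(169.8-yaw)
T=H+R(ps-phi)@np.array([-.0424,-.095]); y=np.radians(yaw)
ax=np.array([[np.cos(y),np.sin(y)],[np.sin(y),-np.cos(y)]])
print('hinge',H,'phi',np.degrees(phi),'needed tool shift mm',ax@(T-P)*1000,'force tool xy',ax@np.array(o['wrist_force'][:2]),o['torque'],o['q'])
E
python3 res.py
```

```text
hinge [0.54805294 0.19359019] phi 12.590785016944494 needed tool shift mm [-0.14050712  0.59006382] force tool xy [-0.20301673  2.07128011] [ 0.44801873 -0.32168631 -0.02386925] [ 1.44980450e+01 -4.45348840e+00 -7.07335801e+00  8.73772106e+01
 -1.12682647e-02  3.72888303e+01]
```

Request:
servo_tool:
  moves:
    - [[0,0,2],[0.0033,0.0016,0],20]
    - [[0,0,2],[0.0033,0.0016,0],20]
    - [[0,0,2],[0.0033,0.0016,0],20]
    - [[0,0,2],[0.0033,0.0016,0],20]
    - [[0,0,2],[0.0033,0.0016,0],20]
    - [[0,0,2],[0.0033,0.0016,0],20]
    - [[0,0,2],[0.0033,0.0016,0],20]
    - [[0,0,0],[0,0,0],20]
    - [[0,0,0],[0,0,0],20]

```text
time: 19.85
ee_pos: [0.4564, 0.1422, 0.1618]
tcp_rot: [-179.9, -0.0, 143.2]
wrist_force: [-4.8, -3.7, -11.1]
opening: 0.0345
grasp_force: 71.9
```

```bash
python3 res.py
```

```text
hinge [0.54805294 0.19359019] phi 26.57710548446883 needed tool shift mm [-0.24985071  0.99355063] force tool xy [ 1.64275905 -5.79275855] [-0.73409259  0.82833894 -0.19595475] [ 1.73400918e+01 -5.62194794e+00 -8.16945789e+00  8.75415929e+01
 -5.23189566e-02  5.41172291e+01]
```

Request:
servo_tool:
  moves:
    - [[0,0,2],[0.0033,0.001,0],20]
    - [[0,0,2],[0.0033,0.0013,0],20]
    - [[0,0,2],[0.0033,0.0014,0],20]
    - [[0,0,2],[0.0033,0.0014,0],20]
    - [[0,0,2],[0.0033,0.0014,0],20]
    - [[0,0,2],[0.0033,0.0014,0],20]
    - [[0,0,2],[0.0033,0.0014,0],20]
    - [[0,0,0],[0,0,0],20]
    - [[0,0,0],[0,0,0],20]

```text
time: 20.75
ee_pos: [0.4463, 0.1651, 0.1618]
tcp_rot: [-180.0, -0.0, 129.3]
wrist_force: [-3.3, -2.3, -11.2]
opening: 0.0343
grasp_force: 71.8
```

```bash
python3 res.py
```

```text
hinge [0.54805294 0.19359019] phi 40.538135582022136 needed tool shift mm [0.03975699 1.84451993] force tool xy [ 0.32850939 -4.04041157] [-0.36822449  0.5796341  -0.17930192] [ 2.03071954e+01 -5.98799051e+00 -8.50272693e+00  8.75169071e+01
 -7.98814567e-03  7.10453324e+01]
```

Request:
servo_tool:
  moves:
    - [[0,0,2],[0.0033,0.001,0],20]
    - [[0,0,2],[0.0033,0.0014,0],20]
    - [[0,0,2],[0.0033,0.0014,0],20]
    - [[0,0,2],[0.0033,0.0014,0],20]
    - [[0,0,2],[0.0033,0.0014,0],20]
    - [[0,0,2],[0.0033,0.0014,0],20]
    - [[0,0,2],[0.0033,0.0014,0],20]
    - [[0,0,0],[0,0,0],20]
    - [[0,0,0],[0,0,0],20]

```text
time: 21.65
ee_pos: [0.4419, 0.1897, 0.1619]
tcp_rot: [180.0, -0.0, 115.3]
wrist_force: [-0.8, 0.5, -11.8]
opening: 0.0348
grasp_force: 71.8
```

Request:
servo_tool:
  moves:
    - [[0,0,2],[0.0033,0.0013,0],20]
    - [[0,0,2],[0.0033,0.0014,0],20]
    - [[0,0,2],[0.0033,0.0014,0],20]
    - [[0,0,2],[0.0033,0.0014,0],20]
    - [[0,0,2],[0.0033,0.0014,0],20]
    - [[0,0,2],[0.0033,0.0014,0],20]
    - [[0,0,0],[0,0,0],20]
    - [[0,0,0],[0,0,0],20]

```text
time: 22.45
ee_pos: [0.443, 0.2111, 0.1619]
tcp_rot: [180.0, -0.0, 103.3]
wrist_force: [0.9, 1.4, -12.4]
opening: 0.0346
grasp_force: 71.7
```

```bash
python3 res.py
```

```text
hinge [0.54805294 0.19359019] phi 66.5316651075259 needed tool shift mm [1.21453894 3.25438554] force tool xy [1.193677  1.1583535] [ 0.0846066  -0.30915152 -0.01294696] [ 2.54858721e+01 -4.02462647e+00 -6.66927989e+00  8.73178714e+01
 -4.63415419e-03  1.02217537e+02]
```

The door is at about 66°. I'll lower the handle along its arc most of the way, then release.

Request:
servo_tool:
  moves:
    - [[0,0,0],[0.0029,0,0.0022],20]
    - [[0,0,0],[0.0028,0,0.0023],20]
    - [[0,0,0],[0.0026,0,0.0025],20]
    - [[0,0,0],[0.0025,0,0.0026],20]
    - [[0,0,0],[0.0023,0,0.0028],20]
    - [[0,0,0],[0.0021,0,0.0029],20]
    - [[0,0,0],[0.0019,0,0.003],20]
    - [[0,0,0],[0.0018,0,0.0031],20]
    - [[0,0,0],[0.0016,0,0.0032],20]
    - [[0,0,0],[0.0014,0,0.0033],20]
    - [[0,0,0],[0,0,0],20]
    - [[0,0,0],[0,0,0],20]

```text
time: 23.65
ee_pos: [0.4378, 0.2326, 0.134]
tcp_rot: [180.0, -0.0, 103.2]
wrist_force: [2.3, -1.4, -3.8]
opening: 0.0342
grasp_force: 72.7
```

Request:
servo_tool:
  moves:
    - [[0,0,0],[0,0,0],50]
    - [[0,0,0],[0,0,0],75]
    - [[0,0,0],[0,0,0],75]
    - [[0,0,0],[0,0,0],75]
    - [[0,0,0],[0,0,0],75]
    - [[0,0,0],[0,0,0],75]

```text
time: 24.25
ee_pos: [0.4377, 0.2325, 0.1339]
tcp_rot: [180.0, -0.0, 103.2]
wrist_force: [-0.4, 0.3, -0.3]
opening: 0.0641
grasp_force: 0.0
```

Request:
servo_tool:
  moves:
    - [[0,0,0],[0,0,-0.01],75]
    - [[0,0,0],[0,0,-0.02],75]
    - [[0,0,0],[0,0,-0.02],75]
    - [[0,0,0],[0,0,-0.02],75]
    - [[0,0,0],[0,0,-0.02],75]
    - [[0,0,0],[0,0,-0.02],75]
    - [[0,0,0],[0.02,0,0],75]
    - [[0,0,0],[0.03,0,0],75]
    - [[0,0,0],[0.03,0,0],75]
    - [[0,0,0],[0,0,0],75]
    - [[0,0,0],[0,0,0],75]

```text
time: 25.35
ee_pos: [0.4192, 0.3108, 0.2443]
tcp_rot: [180.0, 0.0, 103.2]
wrist_force: [0.5, 0.2, -0.7]
opening: 0.064
grasp_force: 0.0
```

```bash
python3 - <<'E'
from h import *
p,d,c=look('top','top1.png')
for n in ['locker','door_hinge','paddle_pivot','paddle_bar','bottle','beaker','dish']:
    print(n,f(mark_of,n,'top',c))
p,d,c=look('wrist','w4.png')
for n in ['door_hinge','paddle_pivot','paddle_bar']:
    print(n,f(mark_of,n,'wrist',c))
print(get_obs()['time'],get_obs()['wrist_force'])
E
```

```text
locker [([0.5807, 0.1184, 0.0003], 0.74)]
door_hinge [([0.5486, 0.1975, 0.1297], 0.95)]
paddle_pivot [([0.4502, 0.1759, 0.1358], 0.69)]
paddle_bar [([0.4389, 0.2368, 0.1291], 0.56)]
bottle [([0.4994, 0.278, -0.0016], 0.74), ([0.546, -0.0217, 0.0005], 0.71)]
beaker [([0.6159, 0.2563, 0.0019], 0.82), ([0.5459, -0.0227, -0.0006], 0.37)]
dish [([0.4991, 0.2763, -0.0024], 0.67)]
door_hinge [([0.4938, 0.2797, 0.0005], 0.64)]
paddle_pivot [([0.4486, 0.1805, 0.1291], 0.6)]
paddle_bar [([0.4403, 0.2428, 0.1321], 0.95), ([0.4968, 0.2846, 0.0002], 0.27)]
25.95 [-0.39676641 -0.88742851  0.08483408]
```

View pics/w4.png

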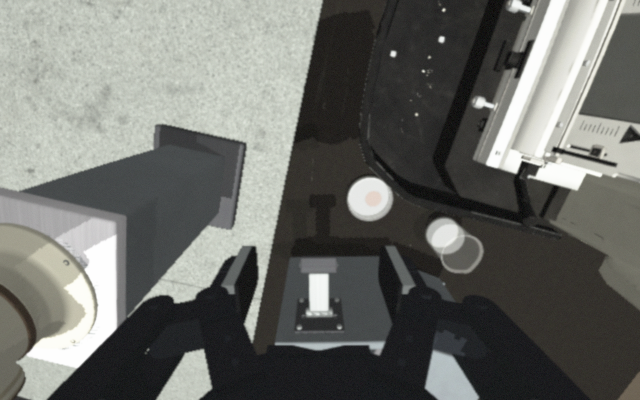

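View pics/top1.png

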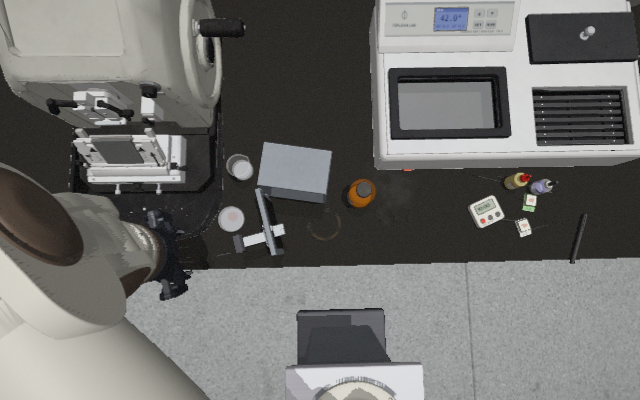

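The door stands open at about 66°: its top edge runs from (262,195) to (275,253). The handle is back level at (240,240), the bottle, beaker and dish are unmoved, and the gripper is clear. I'll hand in.

```bash
python3 -c "from workcell import *; print(job_done())"
```

```text
the job is handed in; nothing more can be done
None
```

The job is handed in: the locker door stands open at about 66°, the handle is back home, the bottle, beaker and dish are undisturbed, and it took about 26 s of the 64 s allowed.

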